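# Free the transport plug and shut the port bolt

### The arm

A 7-joint arm with a two-finger parallel gripper is mounted at the origin on the work surface. World frame = base frame: x ahead of the robot, y to its left, z up, the work surface at z = 0. Lengths are in m, angles in degrees, forces in N, time in s.
With the tool pointing down it reaches from about 0.425 to 0.975 m from the base axis. Payload 16.7 kg.
Tool frame: the origin (TCP) lies midway between the tips of the shut fingers; the grasp point (between the pads) lies tcp_to_grasp behind it (tcp_to_grasp is the distance from the TCP to the grasp point, in m); z points along the fingers, y is the line along which they close (so a half turn about z gives the same grasp; the last joint's range is limited). The gripper opens to 85 mm and grips with 20 to 120 N. Pads are 22 mm wide; open, the fingers measure 114 mm over their backs; the gripper's body (76 mm by 85 mm) begins 54 mm behind the grasp point. The pads swing forward as they close: fully open they stand 13 mm farther back than shut.
Start: joints at [-85.915, 24.414, 4.234, 92.017, -1.954, 63.644, -3.845], TCP at [0.148, 0.659, 0.231] pointing down, gripper open.
Joint ranges: [-163.25, 163.25], [-28.42, 122.38], [-70.27, 78.77], [12.13, 141.07], [-58.53, 238.53], [9.26, 117.41], [-156.51, 156.51]. Speed limits (degrees/s): [108.29, 108.29, 136.94, 136.94, 172.46, 172.46, 172.46].

### API

Orientations are given as a 3x3 rotation matrix whose columns are the frame's x, y, z axes.
In Python, from cell import observe, capture, finish_job, tcp_to_grasp gives the robot as it stands. The module is installed in compiled form; this text tells all that it offers.
- The arm moves only by the tool step_arm, never from a script. Its arguments are lists of equal length, an entry for each row: "hand": the closure in counts, from 0 (fully open) to 255 (shut); "xyz": the shift along the world's x, y, z in mm, a list of three; "roll": the turn about the world's z in rad. In form: {"hand": [hand, ...], "xyz": [[tx, ty, tz], ...], "roll": [roll, ...]}. A call has 1 to 20 rows; each row shifts and turns the commanded pose from where the row before left it; what a row does not reach is not made up. A row lasts 1/8 s, in which the tool goes at most 62.5 mm and 10.7 degrees, less where a joint would pass 70% of its speed; a pose out of reach is approached as far as the arm can. A call with a gripper value outside its range is refused whole. The fingers move at their own pace and stop on an object; the grip force is fixed at half the most. Time passes only in rows, so rows that do not move let the fingers close. It gives the time, the measured TCP pose, the force, the opening and the grip force at its end, in the units of the state.
- observe(): the state, without advancing time (a new reading comes with each control period).
- capture(name): name is "scene" or "top" or "wrist"; returns a dict with "img" (384x512x3 uint8, red, green, blue), "depth" (384x512 float32, m along the optical axis (not along the pixel's ray), 0 where there is no reading), "fovy" (degrees; the focal length in pixels is half the picture's height over the tangent of half this angle, whatever the lens; pixels are square), "cx", "cy" (the principal point, pixels), "cam_to_world" (4x4, takes a point from camera to world coordinates). Camera axes: x right, y down, z forward; pixel columns grow to the right and rows downward; lengths in m; the calibration is good to about 2 mm. A picture is of the moment at which its call begins.
- finish_job(): hands the job in; it is judged then, once.
The state is a dict: "t": time; "q": joint angles; "dq": joint speeds; "joint_torque": joint torques, N m; "eef_pos": TCP position; "tcp_rot": TCP orientation; "contact_force": force on the tool from outside, world axes, zero at the start; "torque": the same for the moment, N m; "gripper_width": finger opening in m; "gripper_force": force on a finger pad.
Only numpy, scipy, OpenCV 4.12 (cv2) and the standard library are available. Lean on these libraries where they do the work, as an engineer would, in place of code of your own. Each camera call takes 0.05 s, during which the arm holds its last target. There are 200 camera calls.

### The job

The purge block of the new spectrometer still has its transport plug jammed in the port: twist it to and fro while pulling gently until it comes out, without lifting the block off its dowels, and set it down in the grey parts tray (do not drop it). Then push the block's sliding bolt across the open port until its tip is fully home in the keeper. Leave the amber bottle, the two small glass jars and the beaker standing where they are, and let go of everything at the end.

Things in the scene. Friction and masses are not known exactly. Their poses are not given: they have to be found in the camera images.
- plug_center (a point): White plastic transport plug, 54 mm tall, upright in the port; this point is on its axis, half-way up. From the foot up: round shank 16 mm across, 16 mm long, sunk in the port; round flange 32 mm across, 8 mm thick, resting on the block; upright grip bar 40 mm long (x), 12 mm thick (y), 30 mm tall, its centre 12 mm above this point. z = up. About 50 g.
- plug: The same plug, origin at its foot. Sprung rubber seals grip its whole 16 mm shank: a straight pull takes 13 to 19 N and lifts the block, which weighs about 8 N. Friction acts against the sliding, so while the plug is being turned (0.15 N m), a slow pull of a few N raises it: 2 to 3 mm per radian of turn. It turns either way, without stops.
- port (a point): Centre of the port's mouth, on top of the grey purge block (45 mm above the table). z = up, y = the way the bolt closes. The block is 90 mm (x) by 160 mm (y: from 110 mm behind the port to 50 mm beyond) by 30 mm, on a dark steel plate 110 by 180 by 15 mm. The keeper, a bridge 48 mm wide, 14 mm long, rising 14 mm above the block, is centred 33 mm beyond the port (+y).
- carrier (a joint): How far the grey block has been lifted on its dowels (m): 0 = seated; it is held down only by its weight and rises at most 0.015.
- bolt_knob (a point): Middle of the bolt's upright round steel knob, 14 mm across, 34 mm tall, on the flat steel bolt (34 mm wide, 78 mm long, 6 mm thick, 1 mm above the block). The bolt's tip is 38 mm ahead of the knob in the port's +y. At bolt 0 the knob is 62 mm behind the port's centre; fully home, 2 mm behind it. This point is 24 mm above the block's top; a low collar 20 mm across, 6 mm high rings the knob's foot.
- bolt (a joint): How far the bolt has slid towards its keeper (m): 0 = fully back, 0.060 = fully home, the tip 10 mm inside the keeper. It slides stiffly (about 2 N), stays where it is left, and is stopped by the plug's flange while the plug is in the port. At the start it stands between 0 and 0.006.
- tray: Grey plastic open parts tray, 170 mm (x) by 120 mm (y), 32 mm tall, wall and floor 4 mm; origin at the centre of its underside, on the table, z up. Fixed. It stands to the left or the right of the block. A small metal ring lies in its +x half.
- spacer: Aluminium ring 34 mm in diameter, 10 mm tall, lying in the tray about 52 mm from its centre in the tray's +x; it may be nudged. Origin at the centre of its underside.
- bottle: Amber bottle 50 mm in diameter, 135 mm tall, standing beyond the block; origin at the centre of its underside, z up. To be left alone.
- vial_a: Small glass jar 26 mm in diameter, 52 mm tall, standing before the block; origin at the centre of its underside. To be left alone.
- vial_b: Another such jar, 26 mm in diameter, 52 mm tall; origin at the centre of its underside. To be left alone.
- beaker: Glass beaker 72 mm in diameter, 85 mm tall, near the far edge; origin at the centre of its underside. To be left alone.
- rack: White vial rack 160 mm (x) by 100 mm (y), up to 72 mm tall with its vials, on the side opposite the tray; origin at the centre of its underside. Fixed.
There are look-alikes about, which are no part of the job. What is meant by the plug is not pink, and is the larger of those in its own colour.

How it is judged (in metres and radians):
On the way, in this order (a step that is already met when the one before it is completed fails the run):
1. the plug is out of the port, its foot at least 4 mm above the mouth, with the block still down on its dowels (z of plug in the frame of port above 0.004 m and value of joint carrier below 0.003 m), for 0.1 s.
2. the plug rests in the tray, let go (x of plug_center in the frame of tray between -0.083 and 0.083 m and y of plug_center in the frame of tray between -0.058 and 0.058 m and z of plug_center in the frame of tray below 0.042 m and contact force between the fingers and plug below 0.1 N and linear speed of plug below 0.03 m/s), for 0.2 s.
At the end, for the whole second after the job is handed in: The plug lies or stands at rest in the tray (its centre inside the walls and less than 42 mm above the tray's underside), released; the bolt is within 4 mm of fully home in the keeper; the block is down on its dowels (within 2 mm); the gripper touches nothing (all of step 2 and value of joint bolt above 0.056 m and value of joint carrier below 0.002 m and contact force between the fingers and anything else below 0.1 N).
It fails at once if the block is lifted more than 4 mm off its seat (value of joint carrier above 0.004 m).
It fails at once if the plug is dropped: it falls, not held, faster than 0.9 m/s (a drop of some 40 mm) (linear speed of plug above 0.9 m/s and contact force between the fingers and plug below 0.1 N).
It fails at once if a bystander (bottle, jars, beaker) is shifted more than 25 mm or knocked over (distance of any of bottle, vial_a, vial_b, beaker from where it was at the start of the episode above 0.025 m or angle between any of bottle, vial_a, vial_b, beaker's own z axis and vertical above 0.5 rad).
It also fails if it takes over 72 s, if anything falls off the work surface, if the arm or the gripper's body presses on something with over 40 N, if the wrist force passes 120 N, or if a joint passes its speed limit or range.

## Working session

There is one attempt and no reset: what is moved stays moved. The work goes in short steps, Python scripts to look and compute and a tool call to move; the robot and the scene stay as the last step left them, time stands still between calls to the robot, and variables do not carry over. Pictures are saved under pics/ and viewed, at most 10 in all, crops included, and the job is handed in when it is done.

Besides the shell and the picture viewer there is one more tool, called as name(argument=value, ...), one argument or row to a line, values as JSON. step_arm: Moves the arm, as the interface text tells. Its arguments: {"type":"object","properties":{"hand":{"type":"array","items":{"type":"number"}},"xyz":{"type":"array","items":{"type":"array","items":{"type":"number"}}},"roll":{"type":"array","items":{"type":"number"}}},"required":["hand","xyz","roll"]}

```bash
mkdir -p pics
cat > h.py <<'E'
import numpy as np,cv2
from cell import *
def grab(n):
    c=capture(n); np.savez(''+n+'.npz',**c); return c
def load(n): return dict(np.load(''+n+'.npz'))
def pts(c):
    d=c['depth'];H,W=d.shape;f=H/2/np.tan(np.radians(float(c['fovy']))/2)
    v,u=np.mgrid[:H,:W]
    P=np.stack([(u-c['cx'])/f*d,(v-c['cy'])/f*d,d],-1)
    T=c['cam_to_world'];return P@T[:3,:3].T+T[:3,3]
def save(name,img): cv2.imwrite('pics/'+name,img[:,:,::-1])
E
python3 - <<'E'
from h import *
o=observe();print(o['eef_pos'],o['tcp_rot'],o['gripper_width'],tcp_to_grasp,o['t'])
a=grab('top');b=grab('scene')
save('top.png',cv2.resize(a['img'],(800,600)));save('scene.png',cv2.resize(b['img'],(800,600)))
print(a['cam_to_world'],a['fovy'])
E
```

```text
[0.14776606 0.65820989 0.23062077] [[-9.75721696e-01  2.19014013e-01 -1.84918908e-04]
 [ 2.19014072e-01  9.75720911e-01 -1.24138361e-03]
 [-9.14511602e-05 -1.25174476e-03 -9.99999212e-01]] 0.08576616762666503 0.0187 0.0
[[ 2.40780497e-02 -9.94088256e-01  1.05871554e-01  4.29495161e-01]
 [-9.99709878e-01 -2.38751023e-02  3.18409763e-03 -1.40144095e-02]
 [-6.37579888e-04 -1.05917505e-01 -9.94374716e-01  1.06306915e+00]
 [ 0.00000000e+00  0.00000000e+00  0.00000000e+00  1.00000000e+00]] 55.084538961055515
```

View pics/top.png

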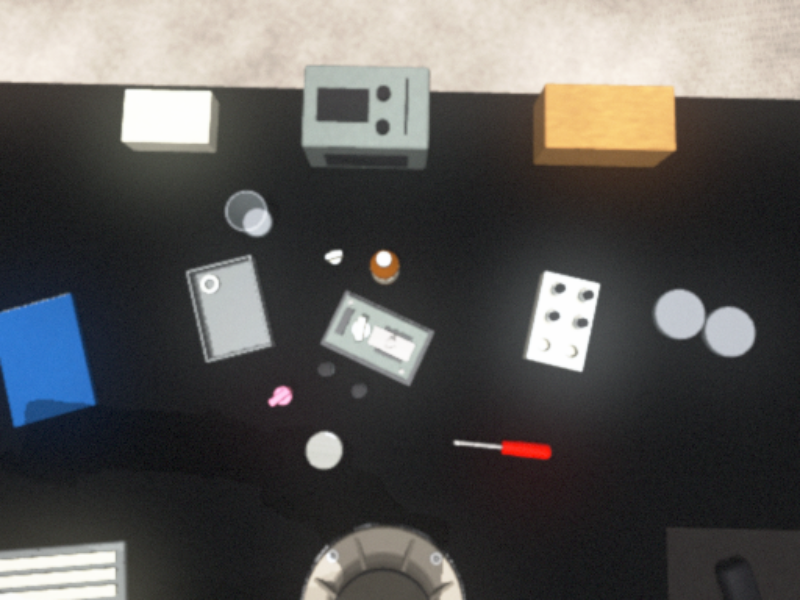

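View pics/scene.png

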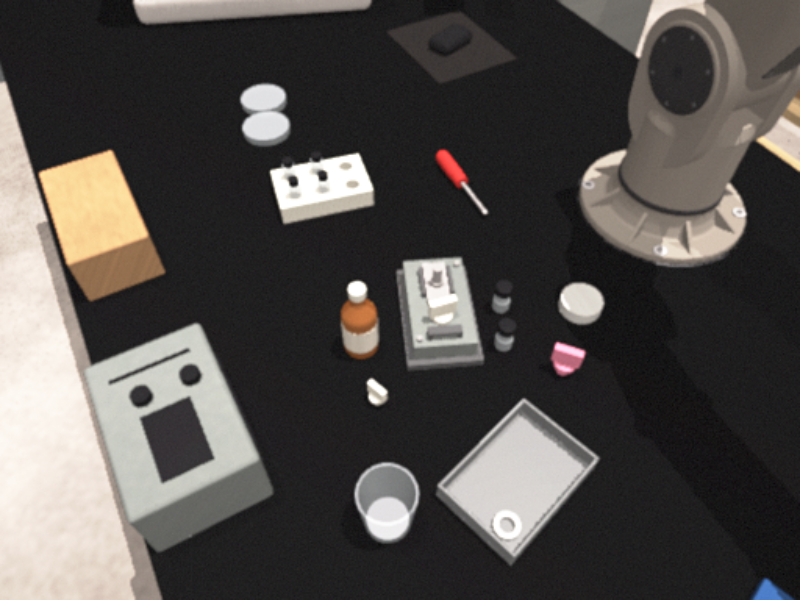

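The top view shows the block at (377,338), tray at (230,308) with the ring at its upper end, rack at (562,320), jars at (327,369) and (359,390), bottle at (385,266), and beaker at (247,211). There are three possible plugs: white in the port (360,327), a small white one loose at (334,257), and a pink one at (282,397). The white one in the port fits, since it is the larger of the two white ones and isn't pink. I'll confirm it in a crop.

Run:
```python
from h import *
a=load('top');P=pts(a)
s=512/800
sv=a['img'][int(240*s):int(410*s),int(180*s):int(450*s)]
save('crop.png',cv2.resize(sv,None,fx=4.6,fy=4.6,interpolation=cv2.INTER_CUBIC))
def box(u0,v0,u1,v1,z0,z1,n):
    Q=P[int(v0*s):int(v1*s),int(u0*s):int(u1*s)].reshape(-1,3)
    m=(Q[:,2]>z0)&(Q[:,2]<z1);Q=Q[m]
    r=cv2.minAreaRect(Q[:,:2].astype(np.float32)*1000)
    print(n,m.sum(),Q.mean(0).round(4),np.array(r[0]).round(1),np.array(r[1]).round(1),round(r[2],1))
box(310,285,440,390,.038,.052,'block')
box(310,285,440,390,.008,.052,'plate')
box(340,305,375,350,.07,.1,'bar')
box(340,305,375,350,.048,.058,'flange')
box(370,320,420,370,.06,.09,'knob')
box(180,250,280,365,.02,.04,'tray')
box(320,245,348,270,.006,.1,'small')
box(265,380,300,410,.006,.1,'pink')
box(317,360,338,380,.02,.08,'jar1');box(350,382,368,400,.02,.08,'jar2');box(365,245,405,285,.06,.16,'bottle')
Q=P[int(500*s):int(500*s)+1,int(250*s)];print(Q)
b=load('scene');PS=pts(b)
for n,(u0,v0,u1,v1),z in [('barS',(425,285,462,325),(.075,.11)),('knobS',(425,255,450,295),(.06,.09)),('blockS',(395,250,485,370),(.04,.05))]:
    Q=PS[int(v0*s):int(v1*s),int(u0*s):int(u1*s)].reshape(-1,3);Q=Q[(Q[:,2]>z[0])&(Q[:,2]<z[1])]
    print(n,len(Q),Q.mean(0).round(4),cv2.minAreaRect(Q[:,:2].astype(np.float32)*1000))
```

```text
block 1497 [0.4684 0.0219 0.0456] [445.7  32.1] [160.4 147.4] 66.4
plate 2062 [0.4675 0.021  0.037 ] [468.7  21.8] [180. 198.] 66.3
bar 69 [0.4843 0.0475 0.0817] [483.8  48. ] [11.8 39.6] 80.1
flange 121 [0.4855 0.0531 0.0526] [489.   57.1] [77.5 60.7] 1.8
knob 26 [ 0.4604 -0.0045  0.0837] [460.4  -4.6] [13.2 10.6] 1.6
tray 435 [0.5198 0.294  0.0288] [517.8 290.1] [170.3 121.4] 15.9
small 65 [0.6161 0.1017 0.0298] [617.4 102.9] [20.1 27.1] 46.5
pink 129 [0.3638 0.1849 0.0403] [364.7 186.5] [30.4 35.4] 75.7
jar1 76 [0.4135 0.1085 0.048 ] [413.7 109.3] [21.8 22. ] 1.9
jar2 73 [0.3769 0.0495 0.049 ] [377.4  49.8] [21.6 24.3] 1.2
bottle 283 [0.5905 0.0088 0.1001] [593.9   9.8] [46.2 49.2] 0.7
[[ 0.17585352  0.2415903  -0.00147358]]
barS 110 [0.4881 0.0531 0.0812] ((487.30279541015625, 51.76835632324219), (13.271173477172852, 39.09204864501953), 79.0367660522461)
knobS 63 [0.4651 0.0018 0.0773] ((463.6929016113281, 0.04957723617553711), (13.968134880065918, 12.509559631347656), 8.34906005859375)
blockS 1379 [0.4804 0.0339 0.0447] ((474.20318603515625, 24.176170349121094), (164.67852783203125, 90.77574920654297), 66.2193832397461)
```

View pics/crop.png

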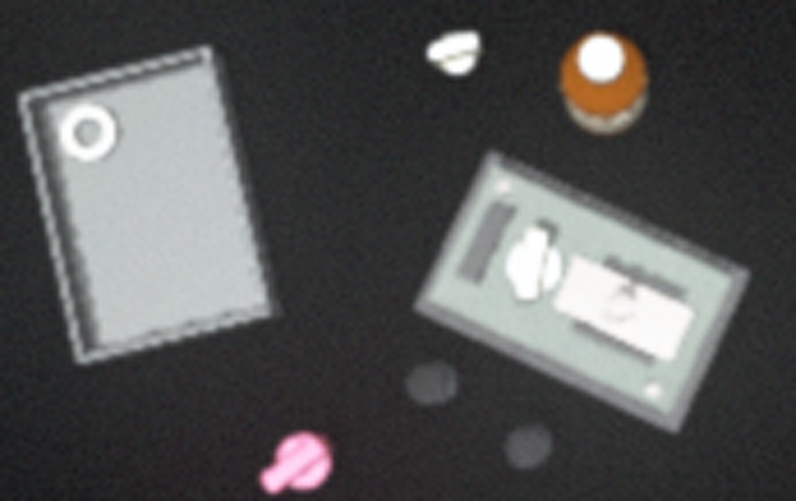

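The crop confirms it. The large white plug stands in the port at crop (533,262), with the bolt and knob to its right and the keeper to its left. The small white one at (455,52) and the pink one are look-alikes. The bar top reads about 82 mm against an expected 83, and its long axis lies at about -10°. Moving above it.

step_arm(
  hand=[120,120,120,120,120,120,120,120,120,120,120,120,120,120,120,120,120,120],
  xyz=[
    [21,-38,0],
    [21,-38,0],
    [21,-38,0],
    [21,-38,0],
    [21,-38,0],
    [21,-38,0],
    [21,-38,0],
    [21,-38,0],
    [21,-38,0],
    [21,-38,0],
    [21,-38,0],
    [21,-38,0],
    [21,-38,0],
    [21,-38,0],
    [21,-38,0],
    [21,-38,0],
    [0,0,-20],
    [0,0,0],
  ],
  roll=[0.045,0,0,0,0,0,0,0,0,0,0,0,0,0,0,0,0,0],
)

```text
t: 2.35
eef_pos: [0.483, 0.0501, 0.2103]
tcp_rot: [[-0.984, 0.176, -0.002], [0.176, 0.984, -0.001], [0.002, -0.002, -1.0]]
contact_force: [0.6, 0.1, 0.2]
gripper_width: 0.0454
gripper_force: 0.0
```

Run:
```python
from h import *
o=observe();print(o['eef_pos'],o['tcp_rot'].round(3) if hasattr(o['tcp_rot'],'round') else o['tcp_rot'],o['gripper_width'],o['q'],o['contact_force'])
w=grab('wrist');save('w1.png',w['img'])
P=pts(w);Q=P.reshape(-1,3)
def sel(c,r,z0,z1,n):
    m=(np.hypot(*(Q[:,:2]-c).T)<r)&(Q[:,2]>z0)&(Q[:,2]<z1)
    if m.sum()<5: print(n,m.sum());return
    q=Q[m];R=cv2.minAreaRect(q[:,:2].astype(np.float32)*1000);print(n,m.sum(),q.mean(0).round(4),R)
sel([.486,.05],.035,.075,.09,'bar');sel([.462,-.002],.025,.075,.095,'knob');sel([.47,.024],.11,.04,.048,'block');sel([.486,.05],.035,.05,.057,'flange')
```

```text
[0.48300033 0.05010307 0.21027002] [[-0.984  0.176 -0.002]
 [ 0.176  0.984 -0.001]
 [ 0.002 -0.002 -1.   ]] 0.045434208617716486 [-41.3118442    8.25012066  30.79694785 118.36181832  -5.11037071
  54.79593941  72.06330507] [0.64129958 0.06343645 0.1513149 ]
bar 437 [0.485  0.0509 0.0821] ((486.42578125, 50.89617156982422), (11.263516426086426, 40.299354553222656), 79.60858154296875)
knob 179 [ 0.4623 -0.001   0.0843] ((463.0024108886719, -1.4753179550170898), (13.296297073364258, 13.31992244720459), 73.35405731201172)
block 6757 [0.4711 0.0261 0.0445] ((475.0162353515625, 22.77031707763672), (160.14088439941406, 204.29324340820312), 66.01066589355469)
flange 679 [0.4802 0.0378 0.052 ] ((484.87066650390625, 46.60355758666992), (62.672271728515625, 43.051185607910156), 68.75967407226562)
```

View pics/w1.png

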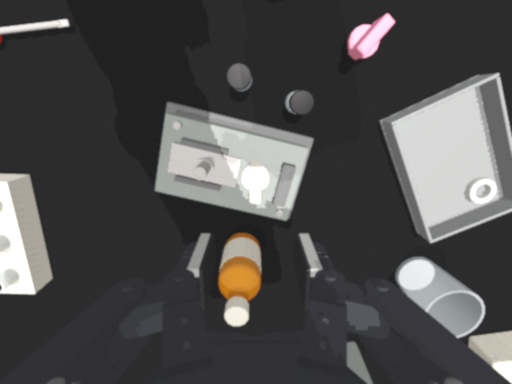

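The wrist view shows the plug at (255,190), the knob at (203,168) and the keeper at (284,185). The jars are at (239,78) and (299,102). All measured positions agree, and the tool is aligned with the bar. Descending to grip.

step_arm(
  hand=[120,120,120,120,120,120,120,120,120,255,255,255,255,255,255],
  xyz=[
    [3,1,-20],
    [0,0,-30],
    [0,0,-30],
    [0,0,-25],
    [0,0,-20],
    [0,0,-15],
    [0,0,-10],
    [0,0,0],
    [0,0,0],
    [0,0,0],
    [0,0,0],
    [0,0,0],
    [0,0,0],
    [0,0,0],
    [0,0,0],
  ],
  roll=[0,0,0,0,0,0,0,0,0,0,0,0,0,0,0],
)

```text
t: 4.28
eef_pos: [0.4871, 0.0512, 0.0617]
tcp_rot: [[-0.985, 0.175, 0.001], [0.175, 0.985, -0.0], [-0.001, 0.0, -1.0]]
contact_force: [-0.8, -2.7, 6.2]
gripper_width: 0.0109
gripper_force: 61.0
```

step_arm(
  hand=[255,255,255,255,255,255,255],
  xyz=[
    [0,0,0.5],
    [0,0,0.7],
    [0,0,0.7],
    [0,0,0.5],
    [0,0,0.5],
    [0,0,0.5],
    [0,0,0],
  ],
  roll=[0.15,0.18,0.18,0.18,0.18,0.15,0],
)

```text
t: 5.15
eef_pos: [0.4864, 0.0514, 0.0645]
tcp_rot: [[-0.665, -0.747, -0.001], [-0.747, 0.665, -0.0], [0.0, 0.001, -1.0]]
contact_force: [-0.8, -0.7, -6.7]
gripper_width: 0.0109
gripper_force: 59.3
```

```bash
python3 -c "
from h import *
o=observe();print(o['q'],o['torque'],o['contact_force'])"
```

```text
[-22.78934211  20.8412785   10.91904313 123.93598246  -6.63121824
  35.78960987 131.13088356] [-0.05367561  0.13263227  0.11757518] [-0.75743963 -0.67652747 -6.69208364]
```

step_arm(
  hand=[255,255,255,255,255,255,255],
  xyz=[
    [0,0,0],
    [0,0,0.2],
    [0,0,0.4],
    [0,0,0.4],
    [0,0,0.4],
    [0,0,0.4],
    [0,0,0.4],
  ],
  roll=[-0.12,-0.17,-0.17,-0.17,-0.17,-0.17,-0.17],
)

```text
t: 6.02
eef_pos: [0.4865, 0.0514, 0.0668]
tcp_rot: [[-0.954, 0.301, -0.0], [0.301, 0.954, -0.0], [0.0, -0.001, -1.0]]
contact_force: [-0.2, -1.6, -6.9]
gripper_width: 0.0108
gripper_force: 59.2
```

step_arm(
  hand=[255,255,255,255,255,255,255,255,255,255,255,255,255,255],
  xyz=[
    [0,0,0.2],
    [0,0,0.3],
    [0,0,0.4],
    [0,0,0.4],
    [0,0,0.4],
    [0,0,0.4],
    [0,0,0.2],
    [0,0,0],
    [0,0,0.2],
    [0,0,0.4],
    [0,0,0.4],
    [0,0,0.4],
    [0,0,0.4],
    [0,0,0.4],
  ],
  roll=[-0.17,-0.17,-0.17,-0.17,-0.17,-0.17,-0.12,0.12,0.17,0.17,0.17,0.17,0.17,0.17],
)

```text
t: 7.78
eef_pos: [0.4868, 0.0512, 0.0714]
tcp_rot: [[-0.957, 0.291, 0.0], [0.291, 0.957, -0.0], [-0.0, -0.0, -1.0]]
contact_force: [-0.2, -2.9, -6.9]
gripper_width: 0.011
gripper_force: 59.3
```

step_arm(
  hand=[255,255,255,255,255,255,255,255,255,255,255,255,255,255],
  xyz=[
    [0,0,0.3],
    [0,0,0.4],
    [0,0,0.4],
    [0,0,0.4],
    [0,0,0.3],
    [0,0,0.1],
    [0,0,0],
    [0,0,0.2],
    [0,0,0.4],
    [0,0,0.4],
    [0,0,0.4],
    [0,0,0.4],
    [0,0,0.4],
    [0,0,0.3],
  ],
  roll=[0.17,0.17,0.17,0.17,0.17,0.12,-0.12,-0.17,-0.17,-0.17,-0.17,-0.17,-0.17,-0.17],
)

```text
t: 9.52
eef_pos: [0.4871, 0.0518, 0.0762]
tcp_rot: [[-0.799, 0.602, 0.001], [0.602, 0.799, 0.0], [-0.0, 0.001, -1.0]]
contact_force: [-0.1, -0.4, 0.6]
gripper_width: 0.0106
gripper_force: 60.4
```

Run:
```python
from h import *
w=grab('top');save('w2.png',cv2.resize(w['img'][170:270,180:300],None,fx=5,fy=5))
P=pts(w).reshape(-1,3)
# block top height away from arm
for c in ([.43,-.03],[.455,-.055],[.47,-.06]):
    m=np.hypot(*(P[:,:2]-c).T)<.012; print(c,m.sum(),np.median(P[m,2]) if m.any() else 0)
w=grab('wrist');P=pts(w).reshape(-1,3);save('w3.png',w['img'])
for c in ([.43,-.03],[.455,-.055],[.45,.02]):
    m=np.hypot(*(P[:,:2]-c).T)<.008; print(c,m.sum(),np.median(P[m,2]) if m.any() else 0)
```

```text
[0.43, -0.03] 63 0.04633704931928806
[0.455, -0.055] 55 0.04341073361998382
[0.47, -0.06] 55 0.04337179369475863
[0.43, -0.03] 314 0.04478589519486391
[0.455, -0.055] 178 0.04447783121341822
[0.45, 0.02] 4798 0.1553319888394931
```

View pics/w3.png

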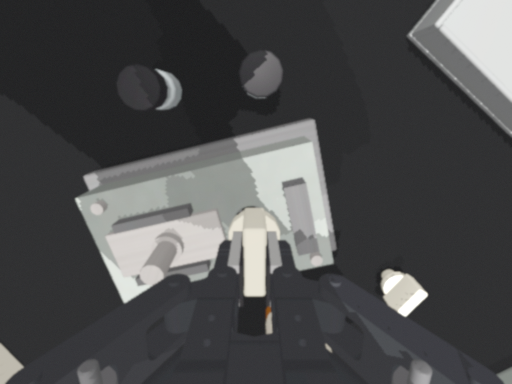

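The plug at (254,235) is held between the fingers. The block top reads 44.6 mm, so it is still seated. The pull has dropped to about 0, so the plug is nearly free. I'll keep twisting a little while raising it.

step_arm(
  hand=[255,255,255,255,255,255,255,255],
  xyz=[
    [0,0,0.4],
    [0,0,0.4],
    [0,0,0.5],
    [0,0,0.6],
    [0,0,0.6],
    [0,0,0.8],
    [0,0,0.8],
    [0,0,0.8],
  ],
  roll=[-0.12,-0.15,-0.15,0.12,0.17,0.17,0.17,0.17],
)

```text
t: 10.62
eef_pos: [0.487, 0.0517, 0.0809]
tcp_rot: [[-0.969, 0.246, 0.001], [0.246, 0.969, 0.0], [-0.001, 0.0, -1.0]]
contact_force: [0.2, 0.2, 0.3]
gripper_width: 0.0107
gripper_force: 60.1
```

step_arm(
  hand=[255,255,255,255,255,255,255,255,255,255,255,255,255,255,255,255,255,255],
  xyz=[
    [0,0,1],
    [0,0,2],
    [0,0,4],
    [0,0,8],
    [0,0,15],
    [0,0,20],
    [0,0,20],
    [0,10,0],
    [0,22,0],
    [0,32,0],
    [0,32,0],
    [0,32,0],
    [0,32,0],
    [0,32,0],
    [0,22,0],
    [0,14,0],
    [0,3,0],
    [0,0,0],
  ],
  roll=[0,0,0,0,0,0,0,0,0,0,0,0,0,0,0,0,0,0],
)

```text
t: 12.88
eef_pos: [0.4869, 0.2818, 0.1507]
tcp_rot: [[-0.967, 0.254, -0.0], [0.254, 0.967, -0.0], [0.0, -0.0, -1.0]]
contact_force: [0.2, -0.3, -0.4]
gripper_width: 0.0104
gripper_force: 60.1
```

Run:
```python
from h import *
w=grab('wrist');save('w4.png',w['img'])
P=pts(w).reshape(-1,3);m=(np.hypot(P[:,0]-.52,P[:,1]-.293)<.12)&(P[:,2]>.022)&(P[:,2]<.036)
print(m.sum(),cv2.minAreaRect(P[m,:2].astype(np.float32)*1000))
for c,n in(([.47,.02],'block'),([.55,.31],'')):
  k=np.hypot(*(P[:,:2]-c).T)<.1; print(n,k.sum())
t=grab('top');Q=pts(t).reshape(-1,3)
k=(np.hypot(Q[:,0]-.47,Q[:,1]-.024)<.07)&(Q[:,2]>.04)&(Q[:,2]<.05);print('block z',np.median(Q[k,2]))
```

```text
2316 ((520.9007568359375, 292.7509765625), (170.76272583007812, 119.81616973876953), 15.850743293762207)
block 14165
 49392
block z 0.04455240568300867
```

View pics/w4.png

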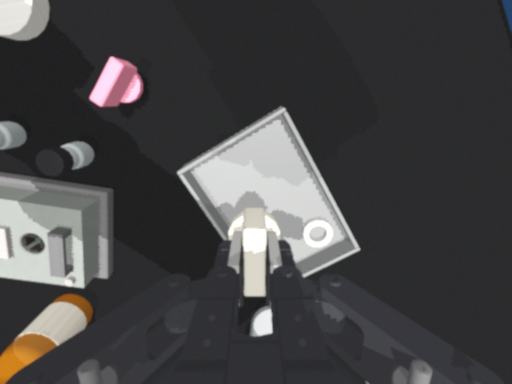

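The wrist view shows the plug held at (254,235) over the tray's free half, with the ring at (318,234). The port is open at (33,242), and the block is seated at 44.6 mm. Lowering the plug.

step_arm(
  hand=[255,255,255,255,255,255,255,255,255,255],
  xyz=[
    [0,0,-10],
    [0,0,-25],
    [0,0,-25],
    [0,0,-20],
    [0,0,-15],
    [0,0,-8],
    [0,0,-5],
    [0,0,-2],
    [0,0,0],
    [0,0,0],
  ],
  roll=[0,0,0,0,0,0,0,0,0,0],
)

```text
t: 14.22
eef_pos: [0.487, 0.2827, 0.0411]
tcp_rot: [[-0.967, 0.253, 0.0], [0.253, 0.967, 0.0], [-0.0, 0.0, -1.0]]
contact_force: [0.2, -0.7, -0.6]
gripper_width: 0.0104
gripper_force: 60.1
```

step_arm(
  hand=[255,255,255,255,255,255],
  xyz=[
    [0,0,-1.5],
    [0,0,-1],
    [0,0,-1],
    [0,0,-1],
    [0,0,0],
    [0,0,0],
  ],
  roll=[0,0,0,0,0,0],
)

```text
t: 14.98
eef_pos: [0.487, 0.2826, 0.0367]
tcp_rot: [[-0.967, 0.253, 0.0], [0.253, 0.967, 0.0], [0.0, 0.0, -1.0]]
contact_force: [-3.9, -2.0, 10.9]
gripper_width: 0.0106
gripper_force: 61.9
```

step_arm(
  hand=[255,255,120,120,120,120,120,120,120,120,120,120,120],
  xyz=[
    [0,0,0.7],
    [0,0,0],
    [0,0,0],
    [0,0,0],
    [0,0,0],
    [0,0,0],
    [0,0,5],
    [0,0,10],
    [0,0,20],
    [0,0,30],
    [0,0,30],
    [0,0,20],
    [0,0,0],
  ],
  roll=[0,0,0,0,0,0,0,0,0,0,0,0,0],
)

```text
t: 16.6
eef_pos: [0.4876, 0.2831, 0.1539]
tcp_rot: [[-0.967, 0.253, 0.002], [0.253, 0.967, 0.002], [-0.002, 0.003, -1.0]]
contact_force: [0.0, 0.8, -0.3]
gripper_width: 0.0451
gripper_force: 0.0
```

Run:
```python
from h import *
o=observe();print(o['eef_pos'],o['q'],o['contact_force'])
w=grab('wrist');save('w5.png',w['img'])
P=pts(w).reshape(-1,3)
m=(np.hypot(P[:,0]-.487,P[:,1]-.283)<.035)&(P[:,2]>.012)&(P[:,2]<.09);q=P[m];print('plug',m.sum(),q.mean(0),np.percentile(q[:,2],98))
m=(np.hypot(P[:,0]-.463,P[:,1]+.0015)<.025)&(P[:,2]>.072)&(P[:,2]<.095);q=P[m];print('knob',m.sum(),q.mean(0) if m.any() else '')
```

```text
[0.48759827 0.28309231 0.15391785] [-57.14760673  20.151372    25.23579198 112.02556333 -11.10970224
  49.96264538  49.22987757] [ 0.02562007  0.8121616  -0.28263879]
plug 986 [0.48441117 0.28424062 0.04484165] 0.05840006751277063
knob 0
```

View pics/w5.png

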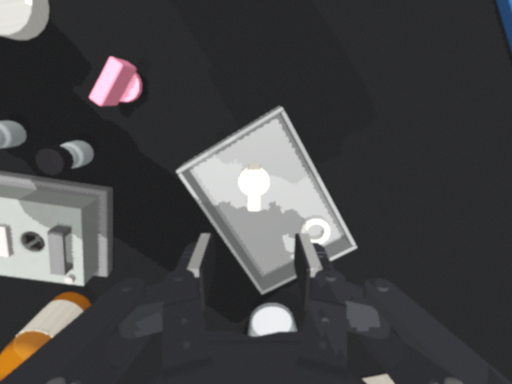

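The plug stands upright in the tray at (254,185), released, with its top at 58 mm. Now for the bolt: I'll grip the knob front and back along the push direction (66.2°) and slide it.

step_arm(
  hand=[120,120,120,120,120,120,120,120,120,120,120,120,120,120,120,120,120,120],
  xyz=[
    [-1,-10,0],
    [-2,-24,0],
    [-3,-34,0],
    [-3,-36,0],
    [-3,-36,0],
    [-3,-36,0],
    [-3,-36,0],
    [-3,-34,0],
    [-2,-24,0],
    [-1,-12,0],
    [0,-3,0],
    [0,0,-10],
    [0,0,-22],
    [0,0,-22],
    [0,0,-18],
    [0,0,-12],
    [0,0,-6],
    [0,0,0],
  ],
  roll=[-0.08,-0.08,0,0,0,0,0,0,0,0,0,0,0,0,0,0,0,0],
)

```text
t: 18.9
eef_pos: [0.4628, -0.0023, 0.0617]
tcp_rot: [[-0.915, 0.404, -0.0], [0.404, 0.915, -0.0], [0.0, -0.0, -1.0]]
contact_force: [0.1, 0.9, 0.1]
gripper_width: 0.045
gripper_force: 0.0
```

step_arm(
  hand=[120,255,255,255,255,255,255],
  xyz=[
    [0,0,1.5],
    [0,0,0],
    [0,0,0],
    [0,0,0],
    [0,0,0],
    [0,0,0],
    [0,0,0],
  ],
  roll=[0,0,0,0,0,0,0],
)

```text
t: 19.77
eef_pos: [0.4631, -0.0023, 0.0638]
tcp_rot: [[-0.915, 0.404, 0.001], [0.404, 0.915, 0.0], [-0.0, 0.001, -1.0]]
contact_force: [-2.2, 0.0, 9.4]
gripper_width: 0.012
gripper_force: 58.5
```

step_arm(
  hand=[255,255,255,255,255,255,255,255,255,255,255,255,255],
  xyz=[
    [0.8,1.8,0.7],
    [1.6,3.7,0],
    [2.4,5.5,0],
    [2.4,5.5,0],
    [2.4,5.5,0],
    [2.4,5.5,0],
    [2.4,5.5,0],
    [2.4,5.5,0],
    [2.4,5.5,0],
    [2,4.6,0],
    [1.6,3.7,0],
    [0,0,0],
    [0,0,0],
  ],
  roll=[0,0,0,0,0,0,0,0,0,0,0,0,0],
)

```text
t: 21.4
eef_pos: [0.4854, 0.0484, 0.064]
tcp_rot: [[-0.914, 0.405, -0.001], [0.405, 0.914, -0.002], [-0.0, -0.002, -1.0]]
contact_force: [0.3, -14.4, -0.5]
gripper_width: 0.0119
gripper_force: 59.5
```

step_arm(
  hand=[255,255,255],
  xyz=[
    [0.6,1.4,0],
    [0,0,0],
    [0,0,0],
  ],
  roll=[0,0,0],
)

```text
t: 21.78
eef_pos: [0.4854, 0.0485, 0.064]
tcp_rot: [[-0.914, 0.406, -0.002], [0.406, 0.914, -0.003], [0.0, -0.003, -1.0]]
contact_force: [-3.0, -22.6, 4.9]
gripper_width: 0.0116
gripper_force: 60.4
```

It's hard against the stop, with no movement. Unload, release, and rise.

step_arm(
  hand=[255,255,120,120,120,120,120,120,120,120,120,120,120],
  xyz=[
    [-0.8,-1.8,0],
    [0,0,0],
    [0,0,0],
    [0,0,0],
    [0,0,0],
    [0,0,0],
    [0,0,5],
    [0,0,10],
    [0,0,20],
    [0,0,25],
    [0,0,25],
    [0,0,15],
    [0,0,0],
  ],
  roll=[0,0,0,0,0,0,0,0,0,0,0,0,0],
)

```text
t: 23.4
eef_pos: [0.4859, 0.0498, 0.165]
tcp_rot: [[-0.915, 0.404, 0.002], [0.404, 0.915, 0.001], [-0.001, 0.002, -1.0]]
contact_force: [1.1, -0.4, -0.0]
gripper_width: 0.0455
gripper_force: 0.0
```

Run:
```python
from h import *
w=grab('wrist');save('w6.png',w['img']);o=observe();print(o['eef_pos'],o['gripper_width'],o['contact_force'])
P=pts(w).reshape(-1,3)
m=(np.hypot(P[:,0]-.486,P[:,1]-.05)<.02)&(P[:,2]>.08)&(P[:,2]<.095);print('knob',m.sum(),P[m].mean(0),cv2.minAreaRect(P[m,:2].astype(np.float32)*1000))
m=(np.hypot(P[:,0]-.43,P[:,1]+.02)<.02);print('block z',np.median(P[m,2]))
```

```text
[0.48546191 0.04971016 0.1642155 ] 0.045047340572673525 [ 0.70028921 -0.50641444 -0.57454633]
knob 216 [0.48484084 0.04910009 0.08508289] ((485.54168701171875, 48.83656311035156), (13.218467712402344, 13.291597366333008), 58.74882125854492)
block z 0.0447264638359097
```

View pics/w6.png

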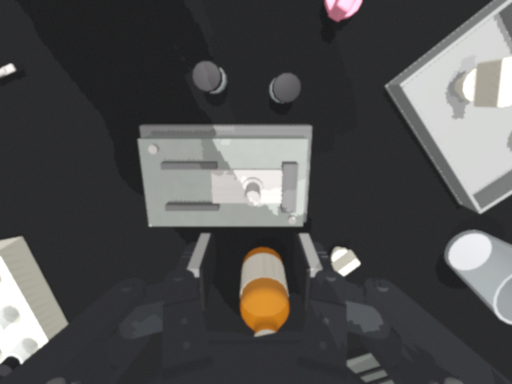

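The bolt's tip is under the keeper at (290,187), with the knob about 2–3 mm behind the port centre and against its stop. The block is seated, the bottle and jars are standing, and the plug is in the tray at (488,83).

```bash
python3 -c "
from cell import *
print(finish_job())"
```

```text
the job is handed in; nothing more can be done
None
```

The job is handed in: the plug is out and standing released in the tray, the bolt is against its stop in the keeper, the block read seated, and the gripper is clear; it took about 23 of the 72 s, and no verdict came back.

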